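# Catch spark plugs from the feed chute

### The arm

A 7-joint arm with a two-finger parallel gripper is mounted at the origin on a cart in front of the work surface, level with it; the furniture and walls round the work are solid. World frame = base frame: x ahead of the robot, y to its left, z up, the work surface at z = 0. Lengths are in m, angles in rad, forces in N, time in s.
With the tool pointing down it reaches from about 0.35 to 0.9 m from the base axis. Payload 8.1 kg.
Tool frame: the origin (TCP) lies between the finger pads, 19 mm behind the fingertips; this is the grasp point; z points along the fingers, y is the line along which they close (so a half turn about z gives the same grasp; the last joint's range is limited). The gripper opens to 85 mm and grips with 20 to 120 N. Pads are 22 mm wide; open, the fingers measure 114 mm over their backs; the gripper's body (76 mm by 85 mm) begins 54 mm behind the grasp point. The pads swing forward as they close: fully open they stand 13 mm farther back than shut.
Start: joints at [1.096, 0.434, 0.025, 1.573, -0.012, 1.134, -0.075], TCP at [0.227, -0.582, 0.25] pointing down, gripper open.
Joint ranges: [-2.62, 2.62], [-0.44, 2.09], [-1.27, 1.32], [0.08, 2.57], [-1.32, 4.46], [0.12, 2], [-2.74, 2.74]. Speed limits (rad/s): [2.22, 2.22, 3.01, 3.01, 3.14, 3.14, 3.14].

### API

Orientations are given as a unit quaternion [w, x, y, z].
In Python, from station import robot gives the robot as it stands.
- The arm moves only by the tool apply_moves, never from a script. Its argument "series" is text: rows parted by semicolons, each of 5 numbers parted by spaces: the shift along the world's x, y, z normalised to -1 to 1, where 1 is 0.025 m, then the turn about the world's z normalised to -1 to 1, where 1 is 6 degrees, then the opening, from 0 (shut) to 1 (fully open). A call has 1 to 10 rows; each row shifts and turns the commanded pose from where the row before left it; what a row does not reach is not made up. A row lasts 1/10 s, in which the tool goes at most 50 mm and 8.59 degrees, less where a joint would pass 70% of its speed; a pose out of reach is approached as far as the arm can. A call with a number of a shift or a turn outside -1 to 1 is refused whole. A call with a gripper value outside its range is refused whole. The fingers move at their own pace and stop on an object; "newtons" is the grip in N (left out, the last holds). Time passes only in rows, so rows that do not move let the fingers close. It gives the time, the measured TCP pose, the force, the opening and the grip force at its end, in the units of the state.
- robot.sense(): the state, without advancing time (a new reading comes with each control period).
- robot.read_camera(name): name is "scene" or "top" or "wrist"; returns a dict with "img" (400x640x3 uint8, blue, green, red), "fovy" (degrees; the focal length in pixels is half the picture's height over the tangent of half this angle, whatever the lens; pixels are square), "cx", "cy" (the principal point, pixels), "R" (3x3) and "t" (3): a world point X has camera coordinates R X + t. Camera axes: x right, y down, z forward; pixel columns grow to the right and rows downward; lengths in m; the calibration is good to about 2 mm. A picture is of the moment at which its call begins. There is no depth.
- robot.job_done(): hands the job in; it is judged then, once.
The state is a dict: "t": time; "joint_pos": joint angles; "qvel": joint speeds; "joint_torque": joint torques, N m; "tcp_pos": TCP position; "orientation": TCP orientation; "wrist_force": force on the tool from outside, world axes, zero at the start; "ft_torque": the same for the moment, N m; "gripper_width": finger opening in m; "grasp_force": force on a finger pad.
Only numpy, scipy, OpenCV 4.12 (cv2) and the standard library are available. Lean on these libraries where they do the work, as an engineer would, in place of code of your own. Each camera call takes 0.05 s, during which the arm holds its last target. There are 200 camera calls.

### The job

Pick up the blue pan by its black grip plate and hold it up under the lip of the feed chute, using its far rim to push the red lift bar up until the gate opens and all four spark plugs have slid into the pan. Then set the pan down upright in the middle of the green mat, let go of it, and press the black cap on top of the gate down until the gate is fully shut again. Spill no plug, and leave the wrench, the yellow screwdriver and the C-clamp where they lie.

Things in the scene. Friction and masses are not known exactly. Their poses are not given: they have to be found in the camera images.
- chute: Fixed grey feed chute on a dark stand. Origin: on the bench below the middle of its lip (low, open end). +x uphill, away from the lip. Floor rises 35 deg from the lip (160 mm high), 72 mm wide, walls 35 mm; ends at x = 182 mm, 318 mm high. Two lanes, two plugs end to end in each. Free room below; legs start at x = +75 mm. The gate's two red arms pass outside the walls at x = 34, y = +-44 mm.
- chute_lip (a point): Middle of the edge of the chute's lip, 160 mm above the bench; the plugs leave it towards the chute's -x, falling some 30 to 90 mm in front of it.
- lift_bar (a point): Centre of the underside of the red lift bar hanging below the chute, one piece with the gate. 96 mm long (chute y), 30 mm wide (chute x, +22 to +52 mm); its underside is 85 mm above the bench when the gate is shut, 125 mm when fully open. A pan on the bench passes 30 mm under it.
- gate_cap (a point): Centre of the top face of the black round cap (36 mm diameter) on top of the gate, at chute x = +34 mm; 272 mm above the bench when shut, 312 mm when fully open. Rises with the gate.
- gate (a joint): Vertical slide of the red gate, m: 0 = fully shut (plate just above the chute's floor), 0.04 = fully open. Plugs pass from about 0.026. It stays where it is left by friction: about 2.5 N lift it, 1 to 2 N press it down.
- pan: Loose blue open pan, 150 (x) x 110 (y) x 55 mm high, walls 3.5 mm, about 0.18 kg. Origin: centre of its underside, z up. Upright black grip plate on its -x end: 12 mm thick (x), 50 mm wide (y), centred at x = -78 mm, top at 115 mm. The far rim is at x = +75 mm, 55 mm above the underside.
- pan_grip (a point): Point inside the pan's black grip plate, 20 mm below its top edge, at pan x = -78 mm, y = 0, z = 95 mm: a good place for the TCP; the plate can be taken across its 12 mm or its 50 mm.
- mat: Fixed flat green mat, 210 (x) x 150 (y) x 3 mm. Origin: centre of its underside, z up.
- plug_0: Spark plug, 73 mm long, 21 mm thick, 0.045 kg. Origin: centre of its underside as it lies, x along it. Starts in the chute's +y lane, leaning on the gate.
- plug_1: Spark plug, 73 mm long, 21 mm thick, 0.045 kg. Origin: centre of its underside as it lies, x along it. Starts in the chute's -y lane, leaning on the gate.
- plug_2: Spark plug, 73 mm long, 21 mm thick, 0.045 kg. Origin: centre of its underside as it lies, x along it. Starts in the chute's +y lane, behind the first one.
- plug_3: Spark plug, 73 mm long, 21 mm thick, 0.045 kg. Origin: centre of its underside as it lies, x along it. Starts in the chute's -y lane, behind the first one.
- wrench: Loose steel open-ended wrench, 228 x 41 x 7 mm, lying flat; origin at the centre of its underside, x along it. Leave it.
- screwdriver: Loose screwdriver with yellow handle, 170 x 25 x 27 mm; origin at the centre of its underside, x along it. Leave it.
- clamp: Loose blue C-clamp, 106 x 54 x 20 mm, lying flat; origin at the centre of its underside, x along it. Leave it.

How it is judged:
On the way, in this order (a step that is already met when the one before it is completed fails the run):
1. the pan is held in the gripper off the bench, with the gate still shut (height (world z) of pan above 0.015 m and contact force between the fingers and pan above 0.5 N and value of joint gate below 0.01 m), for 0.1 s.
2. the held pan has pushed the gate open (at least 26 mm), touching it (value of joint gate above 0.026 m and contact force between the fingers and pan above 0.5 N and height (world z) of pan above 0.02 m and contact force between pan and chute above 0.1 N), for 0.05 s.
3. all four plugs are in the pan while it is still held up off the bench (height (world z) of pan above 0.015 m and contact force between the fingers and pan above 0.5 N and x of plug_0 in the frame of pan between -0.075 and 0.075 m and y of plug_0 in the frame of pan between -0.055 and 0.055 m and z of plug_0 in the frame of pan between -0.005 and 0.07 m and x of plug_1 in the frame of pan between -0.075 and 0.075 m and y of plug_1 in the frame of pan between -0.055 and 0.055 m and z of plug_1 in the frame of pan between -0.005 and 0.07 m and x of plug_2 in the frame of pan between -0.075 and 0.075 m and y of plug_2 in the frame of pan between -0.055 and 0.055 m and z of plug_2 in the frame of pan between -0.005 and 0.07 m and x of plug_3 in the frame of pan between -0.075 and 0.075 m and y of plug_3 in the frame of pan between -0.055 and 0.055 m and z of plug_3 in the frame of pan between -0.005 and 0.07 m), for 0.2 s.
4. the pan stands upright in the middle of the mat (centre within 30 mm), released, with all four plugs in it (horizontal distance between pan and mat below 0.03 m and height (world z) of pan below 0.008 m and angle between pan's own z axis and vertical below 0.06 rad and contact force between the fingers and pan below 0.1 N and x of plug_0 in the frame of pan between -0.075 and 0.075 m and y of plug_0 in the frame of pan between -0.055 and 0.055 m and z of plug_0 in the frame of pan between -0.005 and 0.07 m and x of plug_1 in the frame of pan between -0.075 and 0.075 m and y of plug_1 in the frame of pan between -0.055 and 0.055 m and z of plug_1 in the frame of pan between -0.005 and 0.07 m and x of plug_2 in the frame of pan between -0.075 and 0.075 m and y of plug_2 in the frame of pan between -0.055 and 0.055 m and z of plug_2 in the frame of pan between -0.005 and 0.07 m and x of plug_3 in the frame of pan between -0.075 and 0.075 m and y of plug_3 in the frame of pan between -0.055 and 0.055 m and z of plug_3 in the frame of pan between -0.005 and 0.07 m), for 0.2 s.
At the end, for the whole second after the job is handed in: The pan stands upright (within 0.06 rad), at rest and released, its centre within 30 mm of the mat's centre, all four plugs lie at rest in it, and the gate is shut to within 4 mm (all of step 4 and value of joint gate below 0.004 m and linear speed of pan below 0.02 m/s and linear speed of each of plug_0, plug_1, plug_2, plug_3 below 0.03 m/s); the robot touches nothing.
It fails at once if the open-ended wrench is moved more than 30 mm (distance of wrench from where it was at the start of the episode above 0.03 m).
It fails at once if the yellow screwdriver is moved more than 30 mm (distance of screwdriver from where it was at the start of the episode above 0.03 m).
It fails at once if the blue C-clamp is moved more than 30 mm (distance of clamp from where it was at the start of the episode above 0.03 m).
It fails at once if a plug falls on to the bench ((height (world z) of plug_0 below 0.03 m and distance between plug_0 and pan above 0.13 m) or (height (world z) of plug_1 below 0.03 m and distance between plug_1 and pan above 0.13 m) or (height (world z) of plug_2 below 0.03 m and distance between plug_2 and pan above 0.13 m) or (height (world z) of plug_3 below 0.03 m and distance between plug_3 and pan above 0.13 m)).
It also fails if it takes over 67 s, if anything falls off the work surface, if the arm or the gripper's body presses on something with over 40 N, if the wrist force passes 120 N, or if a joint passes its speed limit or range.

## Working session

There is one attempt and no reset: what is moved stays moved. The work goes in short steps, Python scripts to look and compute and a tool call to move; the robot and the scene stay as the last step left them, time stands still between calls to the robot, and variables do not carry over. Pictures are saved under pics/ and viewed, at most 10 in all, crops included, and the job is handed in when it is done.

Besides the shell and the picture viewer there is one more tool, called as a command line: name --argument value ..., lists and objects as JSON in quotes. apply_moves: Moves the arm, as the interface text tells. Scaled input: -1 to 1 covers 0.025 m each way for a shift and 6 degrees each way for a turn. Its arguments: {"type":"object","properties":{"series":{"type":"string"},"newtons":{"type":"number"}},"required":["series"]}

```bash
mkdir -p pics; ls; cat > h.py <<'E'
import numpy as np, cv2
from station import robot
def cam(n):
    c=robot.read_camera(n); c['f']=c['img'].shape[0]/2/np.tan(np.radians(c['fovy'])/2); c['R']=np.array(c['R']); c['t']=np.array(c['t']); return c
def ray(c,u,v):
    d=c['R'].T@np.array([(u-c['cx'])/c['f'],(v-c['cy'])/c['f'],1]); return -c['R'].T@c['t'], d/np.linalg.norm(d)
def onz(c,u,v,z):
    o,d=ray(c,u,v); return o+d*(z-o[2])/d[2]
def proj(c,X):
    p=c['R']@np.array(X)+c['t']; return c['f']*p[0]/p[2]+c['cx'], c['f']*p[1]/p[2]+c['cy']
def tri(c1,p1,c2,p2):
    o1,d1=ray(c1,*p1); o2,d2=ray(c2,*p2)
    s=np.linalg.lstsq(np.c_[d1,-d2],o2-o1,rcond=None)[0]
    a=o1+s[0]*d1;b=o2+s[1]*d2; return (a+b)/2,np.linalg.norm(a-b)
E
python3 - <<'E'
from h import *
for n in ("scene","top"):
    c=cam(n); cv2.imwrite(f'pics/{n}0.png',c['img']); print(n,c['fovy'],-c['R'].T@c['t'],c['R'][2])
print(robot.sense())
E
```

```text
pics
scene 52.69225216835948 [-0.11952311  0.58930675  1.13220248] [ 0.51530726 -0.37561265 -0.77030745]
top 52.83994045634864 [0.42452902 0.09136706 1.31742554] [ 0.08902687  0.01851173 -0.99585718]
{'t': 0.1, 'joint_pos': array([ 1.09639826,  0.43516576,  0.02499261,  1.57398114, -0.01161431,
        1.13400084, -0.07510699]), 'qvel': array([-0.00048473, -0.00265369, -0.00020578, -0.00234732,  0.00050883,
       -0.00131739,  0.00111405]), 'joint_torque': array([ 2.90457938e-03, -6.71753883e+01,  1.02812637e+00, -3.16903925e+01,
        1.58199726e-02,  7.25432896e-03,  5.02698879e-05]), 'tcp_pos': array([ 0.22685472, -0.58193125,  0.24930656]), 'orientation': array([-6.78648896e-04,  9.82779425e-01,  1.84781235e-01, -1.90603324e-04]), 'wrist_force': array([-0.32517098,  0.03502091,  0.40704506]), 'ft_torque': array([-0.02542525,  0.00224735,  0.07051002]), 'grasp_force': 0.0, 'gripper_width': 0.08542734276927653}
```

View pics/scene0.png

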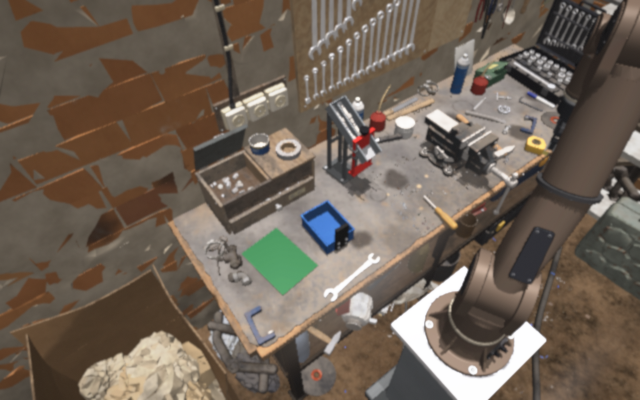

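View pics/top0.png

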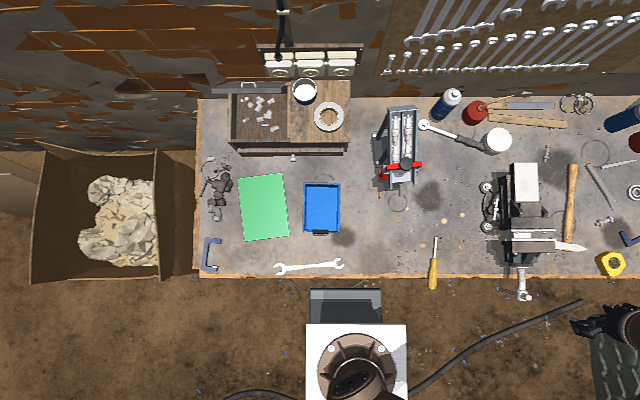

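The scene view shows the chute at about (350,140), the pan at (327,228), the mat at (278,260), the wrench at (352,277), the screwdriver at (440,212) and the clamp at (257,325). In the top view the pan is at (322,208), its grip at (320,232), the mat at (263,207), the chute at (400,150), and the red bar at (400,170). The chute lip and the pan grip both face the robot.

```bash
python3 - <<'E'
from h import *
T,S=cam('top'),cam('scene')
a=cv2.resize(T['img'][95:215,360:440],None,fx=5,fy=5,interpolation=cv2.INTER_CUBIC)
b=cv2.resize(S['img'][90:190,315:395],None,fx=5,fy=5,interpolation=cv2.INTER_CUBIC)
b=cv2.copyMakeBorder(b,0,100,0,0,cv2.BORDER_CONSTANT)
cv2.imwrite('pics/chute.png',np.hstack([a,b])[:600,:800])
b=cv2.resize(S['img'][195:255,295:360],None,fx=6,fy=6,interpolation=cv2.INTER_CUBIC)
a=cv2.resize(T['img'][175:245,295:350],None,fx=6,fy=6,interpolation=cv2.INTER_CUBIC)
b=cv2.copyMakeBorder(b,0,60,0,0,cv2.BORDER_CONSTANT)
cv2.imwrite('pics/pan.png',np.hstack([a,b]))
for n,c in(('top',T),('scene',S)):
    h=cv2.cvtColor(c['img'],cv2.COLOR_BGR2HSV)
    for nm,lo,hi in(('mat',(50,80,40),(85,255,255)),('pan',(100,150,40),(125,255,255)),('red',(0,190,90),(5,255,255))):
        m=cv2.inRange(h,lo,hi)
        if nm=='red': k=np.zeros_like(m); k[100:200,340:430]=1; m=m*k
        cs=cv2.findContours(m,cv2.RETR_EXTERNAL,cv2.CHAIN_APPROX_NONE)[0]
        ct=max(cs,key=cv2.contourArea); q=cv2.approxPolyDP(cv2.convexHull(ct),4,True)[:,0]
        print(n,nm,cv2.contourArea(ct),q.tolist())
        if nm=='mat':
            P=[onz(c,*p,.003)[:2] for p in q]; print(np.round(P,3).tolist(), np.round(np.mean(P,0),3))
        if nm=='pan' and n=='top': print(np.round([onz(c,*p,.055)[:2] for p in q],3).tolist())
E
```

```text
top mat 2763.0 [[281, 173], [289, 235], [245, 241], [237, 179]]
[[0.637, 0.241], [0.433, 0.213], [0.413, 0.357], [0.618, 0.387]] [0.525 0.3  ]
top pan 1629.0 [[339, 183], [339, 231], [303, 230], [304, 183]]
[[0.596, 0.051], [0.445, 0.052], [0.448, 0.165], [0.596, 0.162]]
top red 44.5 [[399, 166], [387, 169], [389, 164]]
scene mat 2409.5 [[275, 229], [316, 265], [283, 293], [243, 255]]
[[0.637, 0.245], [0.437, 0.217], [0.419, 0.355], [0.612, 0.385]] [0.526 0.301]
scene pan 1105.5 [[326, 202], [345, 221], [328, 251], [302, 217]]
scene red 51.0 [[369, 163], [350, 172]]
```

View pics/chute.png

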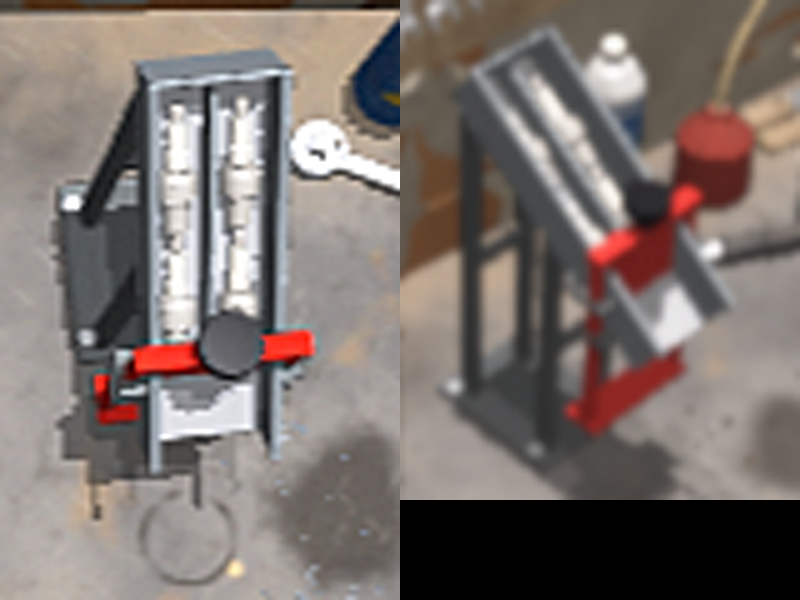

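View pics/pan.png

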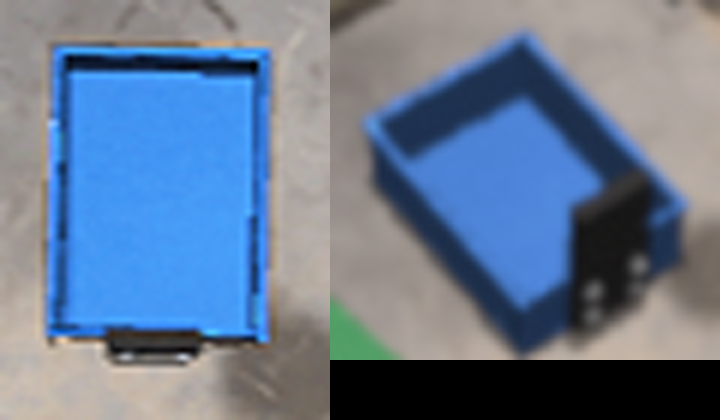

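Chute crop: in the top view the cap is at about (406.4,164) and the lip middle at (401.2,182). In the scene view the cap is at (365,128), the lip at (371,158), and the bar's front-lower edge runs from (355,176) to (372,164). Pan crop: the rim corners are clear in both views, and the grip top is at (320.5,231) in the top view and (342,227) in the scene view.

```bash
python3 - <<'E'
from h import *
T,S=cam('top'),cam('scene')
f=lambda x,y:(x/5+360-.4,y/5+95-.4); g=lambda x,y:((x-400)/5+315-.4,y/5+90-.4)
p=lambda x,y:(x/6+295-.4,y/6+175-.4); q=lambda x,y:((x-330)/6+295-.4,y/6+195-.4)
for n,a,b in(('cap',f(232,345),g(650,190)),('lip',f(206,435),g(678,340)),('endL',f(138,65),g(470,85)),('endR',f(285,55),g(548,30)),('wallL',f(155,470),g(640,365)),('wallR',f(275,457),g(733,305)),
 ('far L',p(50,48),q(365,125)),('far R',p(270,48),q(527,32)),('near R',p(270,338),q(685,205)),('grip',p(153,337),q(612,193))):
    X,e=tri(T,a,S,b); print(n,np.round(X,4),round(e,4))
print('cap@.272',onz(T,*f(232,345),.272),onz(S,*g(650,190),.272))
print('lip@.16',onz(T,*f(206,435),.16),onz(S,*g(678,340),.16))
print('bar front',onz(S,*g(600,432),.085),onz(S,*g(685,372),.085))
for z in(.055,):print('rim',[np.round(onz(T,*p(*k),z)[:2],4) for k in((50,48),(270,48),(270,338),(50,338))],[np.round(onz(S,*q(*k),z)[:2],4) for k in((365,125),(527,32),(685,205))])
print('endmid@.316',[onz(T,*f(*k),.316) for k in((138,65),(285,55))])
h=cv2.cvtColor(T['img'],cv2.COLOR_BGR2HSV)
for n,(u,v) in dict(wl=(275,267),wr=(343,263),sd0=(435,237),sd1=(432,288)).items(): print(n,onz(T,u,v,.01))
E
```

```text
cap [ 0.6155 -0.116   0.2803] 0.0003
lip [ 0.5838 -0.1232  0.1665] 0.0015
endL [ 0.7546 -0.07    0.3014] 0.0104
endR [ 0.7579 -0.1417  0.3109] 0.0055
wallL [ 0.5678 -0.0856  0.1778] 0.0151
wallR [ 0.5681 -0.1565  0.1916] 0.0005
far L [0.5967 0.1644 0.0576] 0.002
far R [0.5972 0.0491 0.0542] 0.0005
near R [0.4466 0.0518 0.0518] 0.0046
grip [0.4443 0.1099 0.1142] 0.0008
cap@.272 [ 0.61715487 -0.11748908  0.272     ] [ 0.62254577 -0.12292889  0.272     ]
lip@.16 [ 0.58520939 -0.12384003  0.16      ] [ 0.58805831 -0.12855736  0.16      ]
bar front [ 0.60604118 -0.07893277  0.085     ] [ 0.61449965 -0.16613045  0.085     ]
rim [array([0.5977, 0.1653]), array([0.5973, 0.0493]), array([0.445 , 0.0502]), array([0.4451, 0.1649])] [array([0.5976, 0.1627]), array([0.5965, 0.0493]), array([0.4464, 0.0551])]
endmid@.316 [array([ 0.7534368 , -0.06398041,  0.316     ]), array([ 0.75811712, -0.13852905,  0.316     ])]
wl [0.33007478 0.25728739 0.01      ]
wr [0.34288322 0.0383708  0.01      ]
sd0 [ 0.42583396 -0.25799109  0.01      ]
sd1 [ 0.26411336 -0.24420478  0.01      ]
```

apply_moves --series "0.309 0.984 0 0.409 1;0.309 0.984 0 0.409 1;0.309 0.984 0 0.409 1;0.309 0.984 0 0.409 1;0.309 0.984 0 0.409 1;0.309 0.984 0 0.409 1;0.309 0.984 0 0.409 1;0.309 0.984 0 0.409 1;0.309 0.984 0 0.409 1" --newtons 60

```text
t: 1.2
tcp_pos: [0.2968, -0.3598, 0.2501]
orientation: [0.0, 0.929, 0.371, 0.0]
wrist_force: [0.5, -1.1, 0.9]
gripper_width: 0.0854
grasp_force: 0.0
```

apply_moves --series "0.309 0.984 0 0.409 1;0.309 0.984 0 0.409 1;0.309 0.984 0 0.409 1;0.309 0.984 0 0.409 1;0.309 0.984 0 0.409 1;0.309 0.984 0 0.409 1;0.309 0.984 0 0.409 1;0.309 0.984 0 0.409 1;0.309 0.984 0 0.409 1"

```text
t: 2.1
tcp_pos: [0.3663, -0.1375, 0.2501]
orientation: [0.0, 0.84, 0.542, 0.0]
wrist_force: [0.2, -0.2, -1.3]
gripper_width: 0.0854
grasp_force: 0.0
```

apply_moves --series "0.309 0.984 0 0.409 1;0.309 0.984 0 0.409 1;0.309 0.984 0 0.409 1;0.309 0.984 0 0.409 1;0.309 0.984 0 0.409 1;0.309 0.984 0 0.409 1;0.309 0.984 0 0.409 1;0.309 0.984 0 0.409 1;0.309 0.984 0 0.409 1;0.309 0.984 0 0.409 1"

```text
t: 3.1
tcp_pos: [0.443, 0.1085, 0.2501]
orientation: [0.0, 0.706, 0.708, 0.0]
wrist_force: [-0.3, 0.4, 0.4]
gripper_width: 0.0853
grasp_force: 0.0
```

```bash
python3 - <<'E'
from h import *
s=robot.sense(); print(s['t'],s['tcp_pos'],s['orientation'],s['joint_pos'])
c=cam('wrist'); cv2.imwrite('pics/w1.png',c['img']); print(-c['R'].T@c['t'])
X=[(.4435,.107,.115),(.597,.165,.055),(.597,.05,.055)]
print([proj(c,x) for x in X])
E
```

```text
3.1 [0.44297627 0.10847061 0.25010154] [1.16156583e-04 7.05802488e-01 7.08408661e-01 4.83270396e-05] [ 0.20375676  0.2278592  -0.65882082  1.92391671  0.1610864   1.04185826
 -0.52053535]
[0.44310361 0.17537368 0.37391949]
[(np.float64(320.042219907194), np.float64(195.8356954069956)), (np.float64(492.77271352258634), np.float64(116.1770807649214)), (np.float64(476.9533416897351), np.float64(237.11675621831708))]
```

View pics/w1.png

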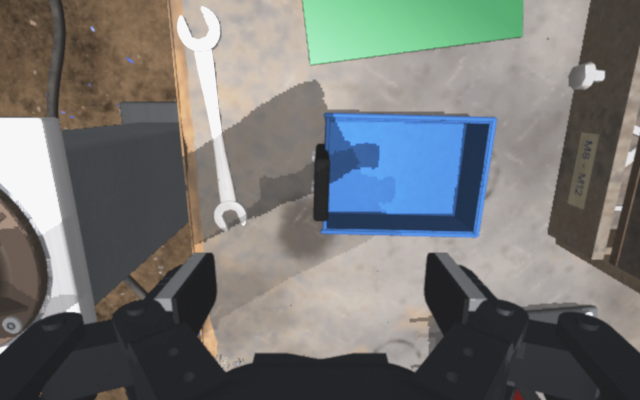

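The wrist view shows the pan rim corners at (495,117) and (478,237), within 3 px of my prediction. The grip plate is centred on column 321, right under the tool. I'll descend and grip.

apply_moves --series "0 -0.06 -0.8 0 1;0 0 -0.9 0 1;0 0 -0.9 0 1;0 0 -0.9 0 1;0 0 -0.9 0 1;0 0 -0.9 0 1;0 0 -0.9 0 1;0 0 0 0 1"

```text
t: 3.95
tcp_pos: [0.4413, 0.1051, 0.0931]
orientation: [-0.001, 0.706, 0.708, -0.002]
wrist_force: [-0.2, 0.1, 1.0]
gripper_width: 0.0853
grasp_force: 0.0
```

apply_moves --series "0 0 0 0 0;0 0 0 0 0;0 0 0 0 0;0 0 0 0 0;0 0 0 0 0;0 0 0 0 0;0 0 0 0 0;0 0 0 0 0;0 0 0 0 0;0 0 0 0 0" --newtons 80

```text
t: 4.95
tcp_pos: [0.4439, 0.105, 0.0957]
orientation: [0.0, 0.707, 0.707, 0.0]
wrist_force: [-0.9, -1.7, 6.1]
gripper_width: 0.0112
grasp_force: 78.6
```

apply_moves --series "0 0 0.3 0 0;0 0 0.3 0 0;0 0 0.4 0 0;0 0 0 0 0;0 0 0 0 0;0 0 0 0 0"

```text
t: 5.55
tcp_pos: [0.4432, 0.1048, 0.1199]
orientation: [-0.0, 0.707, 0.707, -0.0]
wrist_force: [0.1, -0.7, -0.5]
gripper_width: 0.0112
grasp_force: 77.8
```

apply_moves --series "0 -0.5 0 0.1 0;0 -1 0 0.1 0;0 -1 0 0.1 0;0 -1 0 0.1 0;0 -1 0 0.1 0;0 -1 0 0.1 0;0 -1 0 0.1 0;0 -1 0 0.1 0;0 -1 0 0.1 0;0 -1 0 0.1 0"

```text
t: 6.55
tcp_pos: [0.443, -0.1335, 0.1197]
orientation: [-0.0, 0.669, 0.743, -0.0]
wrist_force: [1.0, -0.0, -2.0]
gripper_width: 0.0109
grasp_force: 77.9
```

apply_moves --series "0 -0.3 0 0 0;0 0 0 0 0;0 0 0 0 0"

```text
t: 6.85
tcp_pos: [0.4433, -0.139, 0.1199]
orientation: [-0.0, 0.669, 0.743, 0.0]
wrist_force: [-0.4, 1.1, -2.4]
gripper_width: 0.0114
grasp_force: 77.8
```

```bash
python3 - <<'E'
from h import *
s=robot.sense(); print(s['tcp_pos'],s['orientation'],s['wrist_force'],s['ft_torque'])
T,S,W=cam('top'),cam('scene'),cam('wrist')
a=cv2.resize(T['img'][95:245,360:460],None,fx=4,fy=4,interpolation=cv2.INTER_CUBIC)
b=cv2.resize(S['img'][120:220,330:430],None,fx=4,fy=4,interpolation=cv2.INTER_CUBIC)
b=cv2.copyMakeBorder(b,0,200,0,0,cv2.BORDER_CONSTANT)
cv2.imwrite('pics/c2.png',np.hstack([a,b]))
cv2.imwrite('pics/w2.png',W['img'])
E
```

```text
[ 0.44329167 -0.13898779  0.11987633] [-3.07420285e-04  6.68864609e-01  7.43384151e-01  2.12086861e-04] [-0.43644332  1.14387945 -2.3576621 ] [ 0.01231816  0.11251753 -0.03125533]
```

View pics/c2.png

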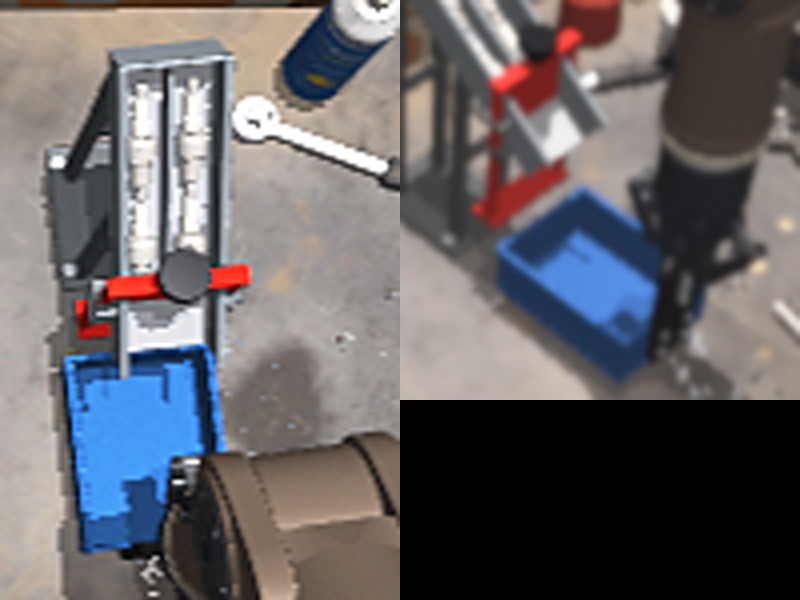

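The crop shows the pan level in front of the chute. The far rim corners are at (65,357) and (212,347) in the top crop, and (498,240) and (583,190) in the scene crop.

```bash
python3 - <<'E'
from h import *
T,S=cam('top'),cam('scene')
f=lambda x,y:(x/4+360-.4,y/4+95-.4); g=lambda x,y:((x-400)/4+330-.4,y/4+120-.4)
for a,b in((f(65,357),g(498,240)),(f(212,347),g(583,190))):
    print(tri(T,a,S,b),onz(T,*a,.079)[:2],onz(S,*b,.079)[:2])
print('nearL',onz(T,*f(82,550),.079))
print('barfront',onz(S,*g(490,226),.085),onz(S,*g(568,172),.085))
print('barleft T',onz(T,*f(80,337),.085),onz(T,*f(76,302),.085))
print('caps',tri(T,f(185,275),S,g(537,37)))
print('lip',tri(T,f(166,345),S,g(573,148)))
print('walltops lip',onz(T,*f(122,378),.19),onz(T,*f(224,362),.19),'hi',onz(T,*f(113,52),.316),onz(T,*f(231,45),.316))
E
```

```text
(array([ 0.58740081, -0.06017492,  0.09466157]), np.float64(0.0006512126996704768)) [ 0.58970981 -0.06187287] [ 0.59784855 -0.07022256]
(array([ 0.59885801, -0.17421724,  0.0765233 ]), np.float64(0.004190449875065838)) [ 0.59710389 -0.17524059] [ 0.59850788 -0.17080731]
nearL [ 0.44086327 -0.07283336  0.079     ]
barfront [ 0.611048   -0.07159429  0.085     ] [ 0.61990912 -0.17086723  0.085     ]
barleft T [ 0.60439706 -0.07286584  0.085     ] [ 0.63166572 -0.07017771  0.085     ]
caps (array([ 0.61798885, -0.11647535,  0.27311893]), np.float64(0.0011163066070313684))
lip (array([ 0.58207011, -0.12675401,  0.17079732]), np.float64(0.011065500169330665))
walltops lip [ 0.55989327 -0.08789179  0.19      ] [ 0.57097974 -0.15950978  0.19      ] hi [ 0.75342509 -0.06562825  0.316     ] [ 0.75745205 -0.14041122  0.316     ]
```

apply_moves --series "0 0 -0.14 0 0;0.28 0.03 0 0 0;0.28 0.03 0 0 0;0.28 0.03 0 0 0;0.28 0.03 0 0 0;0 0 0 0 0;0 0 0 0 0"

```text
t: 7.8
tcp_pos: [0.4714, -0.1369, 0.1164]
orientation: [-0.0, 0.669, 0.743, -0.0]
wrist_force: [-0.5, -1.5, -2.8]
gripper_width: 0.011
grasp_force: 77.8
```

apply_moves --series "0 0 0.2 0 0;0 0 0.2 0 0;0 0 0.2 0 0;0 0 0 0 0;0 0 0 0 0"

```text
t: 8.3
tcp_pos: [0.4715, -0.1372, 0.1318]
orientation: [0.0, 0.669, 0.743, 0.0]
wrist_force: [-0.7, -0.1, -1.8]
gripper_width: 0.0112
grasp_force: 78.4
```

```bash
python3 - <<'E'
from h import *
s=robot.sense(); print(s['tcp_pos'],s['wrist_force'],s['ft_torque'])
T,S=cam('top'),cam('scene')
a=cv2.resize(T['img'][95:245,360:460],None,fx=4,fy=4,interpolation=cv2.INTER_CUBIC)
b=cv2.resize(S['img'][100:220,330:430],None,fx=4,fy=4,interpolation=cv2.INTER_CUBIC)
b=cv2.copyMakeBorder(b,0,120,0,0,cv2.BORDER_CONSTANT)
cv2.imwrite('pics/c3.png',np.hstack([a,b]))
E
```

```text
[ 0.47149531 -0.13715556  0.13183859] [-0.71033146 -0.13635374 -1.82729923] [-0.05744341  0.13324477 -0.00958569]
```

View pics/c3.png

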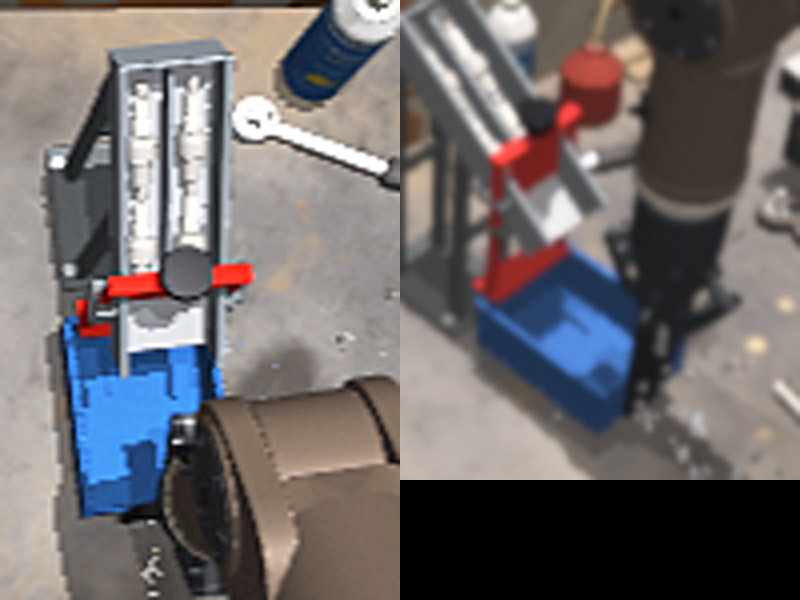

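The far rim is under the bar, and the cap has begun to rise (now at (187,272) in the top crop). The pan looks centred, so I'll raise it.

apply_moves --series "0 0 0.2 0 0;0 0 0.2 0 0;0 0 0.24 0 0;0 0 0.24 0 0;0 0 0.24 0 0;0 0 0 0 0;0 0 0 0 0;0 0 0 0 0;0 0 0 0 0;0 0 0 0 0"

```text
t: 9.4
tcp_pos: [0.4714, -0.137, 0.1594]
orientation: [-0.0, 0.669, 0.743, 0.0]
wrist_force: [0.3, 0.3, -2.8]
gripper_width: 0.0109
grasp_force: 83.5
```

```bash
python3 - <<'E'
from h import *
s=robot.sense(); print(s['t'],s['tcp_pos'],s['wrist_force'],s['ft_torque'])
T,S=cam('top'),cam('scene')
a=cv2.resize(T['img'][95:245,360:460],None,fx=4,fy=4,interpolation=cv2.INTER_CUBIC)
b=cv2.resize(S['img'][100:220,330:430],None,fx=4,fy=4,interpolation=cv2.INTER_CUBIC)
b=cv2.copyMakeBorder(b,0,120,0,0,cv2.BORDER_CONSTANT)
cv2.imwrite('pics/c4.png',np.hstack([a,b]))
E
```

```text
9.4 [ 0.47140528 -0.13695994  0.15938123] [ 0.32846036  0.32415791 -2.84591154] [-0.00522911  0.18619636 -0.01249552]
```

View pics/c4.png

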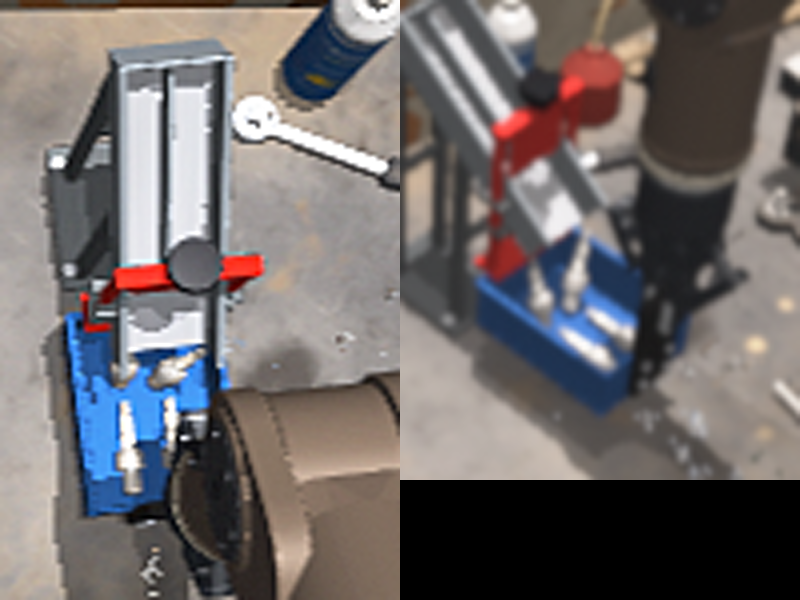

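All four plugs have left the chute and are in the pan; two still lean upright. I'll let them settle, lower gently, and back out.

apply_moves --series "0 0 0 0 0;0 0 0 0 0;0 0 0 0 0;0 0 0 0 0;0 0 0 0 0;0 0 0 0 0;0 0 0 0 0;0 0 0 0 0;0 0 0 0 0;0 0 0 0 0"

```text
t: 10.5
tcp_pos: [0.4713, -0.137, 0.1595]
orientation: [0.0, 0.669, 0.743, -0.0]
wrist_force: [-1.0, -0.4, -3.3]
gripper_width: 0.011
grasp_force: 83.5
```

apply_moves --series "0 0 -0.1 0 0;0 0 -0.2 0 0;0 0 -0.3 0 0;0 0 -0.3 0 0;0 0 -0.3 0 0;0 0 -0.2 0 0;0 0 -0.1 0 0;0 0 0 0 0;0 0 0 0 0"

```text
t: 11.4
tcp_pos: [0.4715, -0.137, 0.1221]
orientation: [0.0, 0.669, 0.743, 0.0]
wrist_force: [-0.0, 0.1, -2.9]
gripper_width: 0.0109
grasp_force: 83.5
```

```bash
python3 - <<'E'
from h import *
s=robot.sense(); print(s['t'],s['tcp_pos'],s['wrist_force'],s['ft_torque'])
T,S,W=cam('top'),cam('scene'),cam('wrist')
b=cv2.resize(S['img'][110:220,330:430],None,fx=4,fy=4,interpolation=cv2.INTER_CUBIC)
w=cv2.resize(W['img'],(400,250)); w=cv2.copyMakeBorder(w,0,190,0,0,cv2.BORDER_CONSTANT)
cv2.imwrite('pics/c5.png',np.hstack([w,b]))
E
```

```text
11.4 [ 0.47150771 -0.1369823   0.12214442] [-0.01905144  0.09318005 -2.91977388] [-0.07556691  0.25103577  0.03599941]
```

View pics/c5.png

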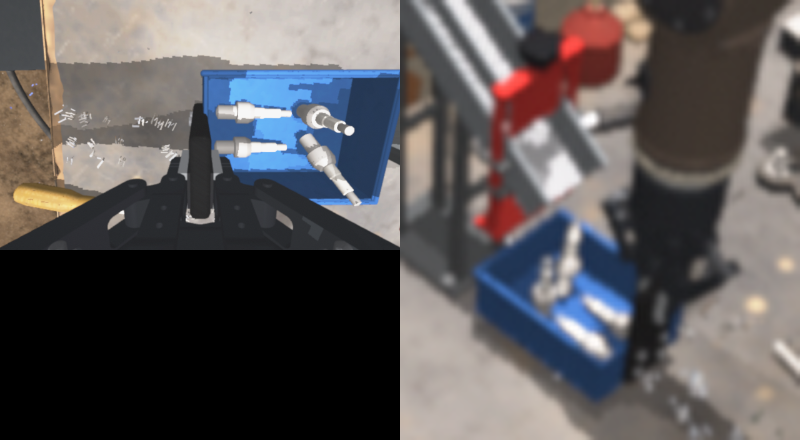

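Wrist view: all four plugs are in the pan. Two lie flat and two lean against the far end. I'll carry it smoothly to the mat.

apply_moves --series "-0.1 0.2 0 0 0;-0.2 0.4 0 0 0;-0.2 0.6 0 0 0;-0.2 0.7 0 0 0;-0.14 0.8 0 0 0;-0.1 0.8 0 0 0;0 0.8 0 0 0;0 0.8 0 0 0;0 0.8 0 0 0;0 0.8 0 0 0"

```text
t: 12.55
tcp_pos: [0.4468, 0.0326, 0.1222]
orientation: [-0.0, 0.669, 0.744, 0.0]
wrist_force: [0.3, -0.3, -3.0]
gripper_width: 0.011
grasp_force: 83.5
```

apply_moves --series "0 0.8 0 0 0;0 0.8 0 0 0;0 0.8 0 0 0;0 0.8 0 0 0;0 0.8 0 0 0;0 0.8 0 0 0;0 0.8 0 0 0;0 0.8 0 0 0;0 0.8 0 0 0;0 0.8 0 0 0"

```text
t: 13.55
tcp_pos: [0.4463, 0.2323, 0.1221]
orientation: [-0.0, 0.669, 0.744, -0.0]
wrist_force: [0.1, 0.4, -3.7]
gripper_width: 0.0105
grasp_force: 83.5
```

apply_moves --series "0 0.7 0 0 0;0 0.6 0 0 0;0 0.5 0 0 0;0 0.3 0 0 0;0 0.2 0 0 0;0 0.08 0 0 0;0 0 0 0 0;0 0 0 0 0"

```text
t: 14.35
tcp_pos: [0.448, 0.2893, 0.1219]
orientation: [0.0, 0.669, 0.743, -0.0]
wrist_force: [0.4, -1.3, -2.8]
gripper_width: 0.0109
grasp_force: 83.5
```

```bash
python3 - <<'E'
from h import *
s=robot.sense(); print(s['t'],s['tcp_pos'],s['orientation'],s['wrist_force'])
T,S,W=cam('top'),cam('scene'),cam('wrist')
a=cv2.resize(T['img'][160:260,225:325],None,fx=4,fy=4,interpolation=cv2.INTER_CUBIC)
w=cv2.resize(W['img'],(400,250)); w=cv2.copyMakeBorder(w,0,150,0,0,cv2.BORDER_CONSTANT)
cv2.imwrite('pics/c6.png',np.hstack([a,w]))
E
```

```text
14.35 [0.44798057 0.28926666 0.12193965] [ 1.81123691e-04  6.69371030e-01  7.42928218e-01 -2.34186563e-04] [ 0.42237657 -1.29925395 -2.78611156]
```

View pics/c6.png

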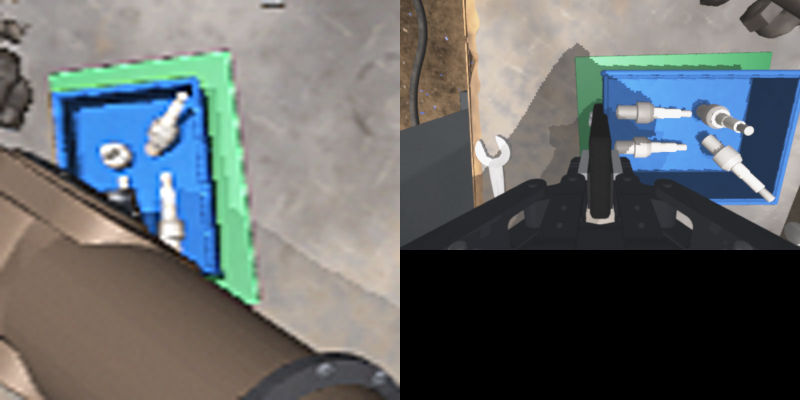

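Nearly centred: the far rim corners are at (52,90) and (195,78) in the top crop, with the mat around them. I'll check by number.

```bash
python3 - <<'E'
from h import *
T=cam('top'); f=lambda x,y:(x/4+225-.4,y/4+160-.4)
a,b,c=[onz(T,*f(*k),.081)[:2] for k in((52,90),(195,78),(218,275))]
e=np.array([.9945,.1045]); print(a,b,c,(a+b)/2-.075*e, (a+c)/2)
print('mat',[onz(T,*f(*k),.003)[:2] for k in((50,74),(230,52),(258,303))])
E
```

```text
[0.5964082  0.36711918] [0.60541141 0.25578437] [0.45269588 0.23668613] [0.5263223  0.30361427] [0.52455204 0.30190266]
mat [array([0.62060302, 0.38640408]), array([0.63839774, 0.23736253]), array([0.43165966, 0.21301944])]
```

apply_moves --series "0 0 -0.2 0 0;0 0 -0.3 0 0;0 0 -0.2 0 0;0 0 -0.1 0 0;0 0 -0.08 0 0;0 0 0 0 0;0 0 0 0 0;0 0 0 0 0"

```text
t: 15.35
tcp_pos: [0.448, 0.2901, 0.1002]
orientation: [0.0, 0.669, 0.743, 0.0]
wrist_force: [0.6, -0.1, -3.2]
gripper_width: 0.0108
grasp_force: 83.5
```

apply_moves --series "0 0 -0.04 0 0;0 0 -0.04 0 0;0 0 0 0 0;0 0 0 0 0;0 0 0 0 0"

```text
t: 15.85
tcp_pos: [0.4479, 0.29, 0.0993]
orientation: [0.001, 0.669, 0.743, 0.0]
wrist_force: [-4.8, -5.0, 14.8]
gripper_width: 0.011
grasp_force: 86.2
```

apply_moves --series "0 0 0 0 0.4;0 0 0 0 0.4;0 0 0 0 0.4;0 0 0 0 0.4;0 0 0 0 0.4;0 0 0 0 0.4;0 0 0 0 0.4;0 0 0 0 0.4"

```text
t: 16.65
tcp_pos: [0.4478, 0.29, 0.098]
orientation: [-0.0, 0.669, 0.743, -0.0]
wrist_force: [0.1, -0.4, -0.0]
gripper_width: 0.0336
grasp_force: 0.0
```

apply_moves --series "0 0 0.2 0 0.4;0 0 0.4 0 0.4;0 0 0.8 0 0.4;0 0 1 0 0.4;0 0 1 0 0.4;0 0 1 0 0.4;0 0 1 0 0.4;0 0 1 0 0.4;0 0 1 0 0.4;0 0 1 0 0.4"

```text
t: 17.65
tcp_pos: [0.4475, 0.29, 0.3101]
orientation: [0.0, 0.669, 0.743, 0.0]
wrist_force: [0.3, 0.4, 0.2]
gripper_width: 0.0342
grasp_force: 0.0
```

```bash
python3 - <<'E'
from h import *
s=robot.sense(); print(s['t'],s['tcp_pos'],s['joint_pos'],s['wrist_force'])
T,S,W=cam('top'),cam('scene'),cam('wrist')
for n,c in(('top',T),('wrist',W),('scene',S)):
    h=cv2.cvtColor(c['img'],cv2.COLOR_BGR2HSV); m=cv2.inRange(h,(100,150,40),(125,255,255))
    ct=max(cv2.findContours(m,0,1)[0],key=cv2.contourArea)
    r=cv2.minAreaRect(ct); q=cv2.approxPolyDP(cv2.convexHull(ct),5,True)[:,0]
    P=np.array([onz(c,*p,.058)[:2] for p in q]); print(n,np.round(P,3).tolist(),P.mean(0))
    k=np.zeros_like(m); cv2.fillPoly(k,[cv2.convexHull(ct)],255)
    w=cv2.inRange(h,(0,0,140),(180,70,255))&k
    print([(cv2.contourArea(x),cv2.boundingRect(x)) for x in cv2.findContours(w,0,1)[0] if cv2.contourArea(x)>15])
# red/cap for gate
h=cv2.cvtColor(T['img'],cv2.COLOR_BGR2HSV)
E
```

```text
17.65 [0.44748402 0.29001867 0.31008432] [-0.15126083  0.31800904 -0.68283769  1.66438479  0.21084959  1.23334643
 -0.7743428 ] [0.32609169 0.35040669 0.15258262]
top [[0.606, 0.257], [0.454, 0.24], [0.454, 0.306], [0.594, 0.368]] [0.52703462 0.29244559]
[(47.0, (254, 205, 6, 21)), (60.0, (265, 204, 7, 22)), (23.5, (251, 196, 7, 6)), (48.5, (262, 184, 10, 16))]
wrist [[0.595, 0.367], [0.606, 0.256], [0.456, 0.241], [0.445, 0.352]] [0.52555619 0.30418053]
[(543.5, (331, 165, 59, 17)), (614.5, (402, 163, 47, 45)), (278.0, (400, 137, 23, 18)), (584.0, (331, 135, 62, 18))]
scene [[0.6, 0.281], [0.444, 0.326], [0.425, 0.356], [0.582, 0.367]] [0.51280729 0.33243718]
[(58.5, (271, 258, 14, 14)), (35.0, (265, 244, 7, 12)), (30.5, (272, 237, 6, 15))]
```

The pan is released with its centre at (.526,.304), 4 mm from the mat's centre, and four plug blobs show inside. Next is the cap.

apply_moves --series "0 0 0.8 0 0;0 0 0.8 0 0;0 0 0.8 0 0;0.38 -0.907 0 0 0;0.38 -0.907 0 0 0;0.38 -0.907 0 0 0;0.38 -0.907 0 0 0;0.38 -0.907 0 0 0;0.38 -0.907 0 0 0;0.38 -0.907 0 0 0" --newtons 40

```text
t: 18.8
tcp_pos: [0.5141, 0.1301, 0.3674]
orientation: [-0.0, 0.669, 0.743, -0.001]
wrist_force: [0.8, 0.5, -0.3]
gripper_width: 0.0001
grasp_force: 0.0
```

apply_moves --series "0.38 -0.907 0 0 0;0.38 -0.907 0 0 0;0.38 -0.907 0 0 0;0.38 -0.907 0 0 0;0.38 -0.907 0 0 0;0.38 -0.907 0 0 0;0.38 -0.907 0 0 0;0.38 -0.907 0 0 0;0.38 -0.907 0 0 0;0.38 -0.907 0 0 0"

```text
t: 19.8
tcp_pos: [0.6091, -0.0964, 0.3673]
orientation: [-0.001, 0.669, 0.743, -0.0]
wrist_force: [0.4, 0.2, -0.4]
gripper_width: -0.0002
grasp_force: 0.0
```

apply_moves --series "0.38 -0.907 0 0 0;0 0 0 0 0;0 0 0 0 0;0 0 0 0 0"

```text
t: 20.2
tcp_pos: [0.6185, -0.1169, 0.3678]
orientation: [-0.0, 0.669, 0.744, 0.0]
wrist_force: [0.2, 0.4, -0.0]
gripper_width: -0.0001
grasp_force: 0.0
```

```bash
python3 - <<'E'
from h import *
s=robot.sense(); print(s['t'],s['tcp_pos'],s['gripper_width'],s['wrist_force'])
W,S,T=cam('wrist'),cam('scene'),cam('top')
print([proj(W,(.618,-.118,z)) for z in(.272,.307)],[proj(S,(.618,-.118,z)) for z in(.272,.307)])
for n,c in(('w',W),('s',S)):
    h=cv2.cvtColor(c['img'],cv2.COLOR_BGR2HSV); m=cv2.inRange(h,(0,190,70),(6,255,255))
    if n=='s': k=np.zeros_like(m);k[100:185,340:385]=255;m&=k
    print(n,[(cv2.contourArea(x),cv2.boundingRect(x)) for x in cv2.findContours(m,0,1)[0] if cv2.contourArea(x)>20])
cv2.imwrite('pics/w7.png',W['img'])
E
```

```text
20.2 [ 0.61845976 -0.11686774  0.36780695] -7.958248438859787e-05 [ 0.24690017  0.37307334 -0.0012866 ]
[(np.float64(318.4993652631322), np.float64(210.58392548804116)), (np.float64(318.22307677051924), np.float64(228.98109664074087))] [(np.float64(364.35646896893894), np.float64(128.9348269371061)), (np.float64(365.1005697601498), np.float64(120.38318626893546))]
w [(435.0, (312, 139, 20, 42))]
s [(20.5, (352, 161, 7, 7)), (30.0, (355, 128, 11, 12))]
```

apply_moves --series "0 -0.05 -0.4 0 0;0 0 -0.5 0 0;0 0 -0.4 0 0;0 0 -0.3 0 0;0 0 -0.3 0 0;0 0 -0.3 0 0;0 0 -0.3 0 0;0 0 -0.2 0 0;0 0 -0.2 0 0;0 0 0 0 0"

```text
t: 21.35
tcp_pos: [0.6186, -0.1194, 0.2948]
orientation: [-0.0, 0.669, 0.743, -0.0]
wrist_force: [-0.3, 0.1, 0.0]
gripper_width: -0.0001
grasp_force: 0.0
```

apply_moves --series "0 0 -0.08 0 0;0 0 0 0 0;0 0 0 0 0"

```text
t: 21.65
tcp_pos: [0.6189, -0.1195, 0.2937]
orientation: [0.0, 0.669, 0.743, 0.0]
wrist_force: [0.1, -0.4, -0.4]
gripper_width: -0.0001
grasp_force: 0.0
```

apply_moves --series "0 0 -0.06 0 0;0 0 -0.06 0 0;0 0 0 0 0;0 0 0 0 0"

```text
t: 22.05
tcp_pos: [0.6191, -0.1194, 0.2909]
orientation: [0.0, 0.669, 0.743, 0.0]
wrist_force: [0.6, -0.7, 3.6]
gripper_width: -0.0001
grasp_force: 1.8
```

apply_moves --series "0 0 -0.05 0 0;0 0 0 0 0;0 0 0 0 0"

```text
t: 22.35
tcp_pos: [0.6192, -0.1194, 0.2908]
orientation: [0.001, 0.669, 0.743, 0.0]
wrist_force: [-2.7, 0.3, 10.4]
gripper_width: 0.0002
grasp_force: 5.7
```

The tool stopped at 0.2908 m (tip at 0.272 m) with about 10 N, which means the gate is shut. I'll retreat and verify.

apply_moves --series "0 0 0.2 0 0;0 0 0.5 0 0;0 0 0.8 0 0;0 0 0.8 0 0;0 0 0.8 0 0;-0.5 0 0.5 0 0;-1 0 0 0 0;-1 0 0 0 0;-1 0 0 0 0;-1 0 0 0 0"

```text
t: 23.35
tcp_pos: [0.5045, -0.1193, 0.3793]
orientation: [-0.0, 0.669, 0.743, -0.0]
wrist_force: [-0.5, 0.3, 0.8]
gripper_width: 0.0001
grasp_force: 0.0
```

apply_moves --series "-1 0 0 0 0;-1 0 0 0 0;-0.5 0 0 0 0;0 0 0 0 0;0 0 0 0 0;0 0 0 0 0"

```text
t: 23.95
tcp_pos: [0.4446, -0.1194, 0.3792]
orientation: [-0.0, 0.669, 0.743, 0.0]
wrist_force: [-0.5, -0.4, -0.4]
gripper_width: 0.0006
grasp_force: 0.0
```

```bash
python3 - <<'E'
from h import *
s=robot.sense(); print(s['t'],s['tcp_pos'],s['wrist_force'])
I={n:cv2.imread(f'pics/{n}0.png') for n in('top','scene')}
for n in('top','scene'):
    c=cam(n)
    x0,y0,x1,y1=(370,140,430,190) if n=='top' else (340,115,385,180)
    d=cv2.absdiff(c['img'],I[n])[y0:y1,x0:x1].max(2); print(n,'gate diff px',(d>60).sum())
    h=cv2.cvtColor(c['img'],cv2.COLOR_BGR2HSV); h0=cv2.cvtColor(I[n],cv2.COLOR_BGR2HSV)
    for hh in(h0,h):
        m=cv2.inRange(hh,(0,190,70),(6,255,255))[y0:y1,x0:x1]; print(cv2.boundingRect(m),cv2.countNonZero(m))
    m=cv2.inRange(h,(100,150,40),(125,255,255)); ct=max(cv2.findContours(m,0,1)[0],key=cv2.contourArea)
    if n=='top':
        q=cv2.boxPoints(cv2.minAreaRect(ct)); print(np.mean([onz(c,*p,.058)[:2] for p in q],0))
        for nm,(a,b,e,f) in dict(wrench=(270,255,350,280),sd=(422,232,445,292),clamp=(197,232,225,275)).items():
            print(nm,(cv2.absdiff(c['img'],I[n])[b:f,a:e].max(2)>60).sum())
    k=np.zeros_like(m); cv2.fillPoly(k,[cv2.convexHull(ct)],255); w=cv2.inRange(h,(0,0,140),(180,70,255))&k
    print([cv2.boundingRect(x) for x in cv2.findContours(w,0,1)[0] if cv2.contourArea(x)>10])
E
```

```text
23.95 [ 0.44457491 -0.1193558   0.37919341] [-0.48120803 -0.35850077 -0.44927382]
top gate diff px 71
(9, 21, 43, 19) 156
(9, 21, 43, 19) 158
[0.52477359 0.3028675 ]
wrench 0
sd 876
clamp 0
[(254, 205, 7, 22), (265, 204, 7, 22), (251, 196, 7, 6), (262, 184, 10, 16)]
scene gate diff px 17
(10, 12, 25, 48) 140
(10, 12, 25, 48) 118
[(271, 258, 14, 14), (265, 244, 7, 12), (272, 235, 5, 17)]
```

```bash
python3 -c "
from station import robot
print(robot.job_done())"
```

```text
the job is handed in; nothing more can be done
None
```

I handed the job in at about 24 s of the 67 s allowed, but the judge returned no verdict. By my own measurements, all four plugs are in the pan, which stands released about 3 mm from the mat's centre, and the gate is shut. The wrench and clamp have not moved; the arm hid the screwdriver in the last picture, but nothing went near it.

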